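# Release a ratchet pusher, load two cartons and lock them in under pressure

### The arm

A 6-joint arm with a two-finger parallel gripper is mounted at the origin on the work surface. World frame = base frame: x ahead of the robot, y to its left, z up, the work surface at z = 0. Lengths are in m, angles in rad, forces in N, time in s.
With the tool pointing down it reaches from about 0.25 to 0.85 m from the base axis. Payload 12.5 kg.
Tool frame: the origin (TCP) lies at the very end of the fingers, on their centre line; the grasp point (between the pads) lies 19 mm behind it (ctrl.tcp_to_grasp is the distance from the TCP to the grasp point, in m); z points along the fingers, y is the line along which they close (so a half turn about z gives the same grasp; the last joint's range is limited). The gripper opens to 93 mm and grips with 3 to 60 N. Pads are 15 mm wide; open, the fingers measure 128 mm over their backs; the gripper's body (75 mm by 188 mm) begins 65 mm behind the grasp point.
Start: joints at [-1.244, 0.351, 1.652, -0, 1.139, -0.085], TCP at [0.22, -0.504, 0.219] pointing down, gripper open.
Joint ranges: [-2.75, 2.75], [-0.79, 2.1], [0.01, 2.65], [-1.57, 4.71], [0.07, 3.14], [-2.87, 2.87]. Speed limits (rad/s): [2.22, 2.22, 2.79, 3.14, 3.14, 3.14].

### API

Orientations are given as a 3x3 rotation matrix whose columns are the frame's x, y, z axes.
In Python, from station import ctrl gives the robot as it stands. Calls block until the motion is done:
- ctrl.move_ptp(position, orientation): joint-space move of the TCP to a pose.
- ctrl.line_to(position, rotation=None, feed=0.15, until_force=None): straight line of the TCP; rotation=None keeps the orientation; feed is the mean speed in m/s. With until_force (N) it stops when the force on the tool has changed by that much, and returns True; else False.
- ctrl.goto_joints(angles): joint-space move.
- ctrl.grip(opening, grip_force=None): opening from 0.0 (shut) to 1.0 (fully open); grip_force is the grip in N (None keeps the last); returns when the fingers have stopped.
- ctrl.sleep(seconds).
- ctrl.solve_ik(position, orientation): joint angles nearest the present ones, or None.
- ctrl.state(): the state.
- ctrl.get_image(name): name is "scene" or "top"; returns a dict with "frame" (480x640x3 uint8, red, green, blue), "intrinsics" (3x3 intrinsics, pixels), "position" and "attitude" of the camera in the world. Camera axes: x right, y down, z forward; pixel columns grow to the right and rows downward; lengths in m; the calibration is good to about 2 mm. A picture is of the moment at which its call begins. There is no depth.
A pose or a line that the arm cannot do raises ctrl.Unreachable and nothing moves.
- ctrl.job_done(): hands the job in; it is judged then, once.
The state is a dict: "time": time; "q": joint angles; "qvel": joint speeds; "tau": joint torques, N m; "tool_pos": TCP position; "tool_rot": TCP orientation; "wrist_force": force on the tool from outside, world axes, zero at the start; "torque": the same for the moment, N m; "finger_gap": opening from 0.0 (shut) to 1.0 (fully open); "finger_force": force on a finger pad.
Only numpy, scipy, OpenCV 4.12 (cv2) and the standard library are available. Lean on these libraries where they do the work, as an engineer would, in place of code of your own. Each camera call takes 0.05 s, during which the arm holds its last target. There are 200 camera calls.

### The job

Flip the tray's pawl up off its rack, run the pusher all the way back up the slope and stand the two white cartons in the tray, wide faces towards the stop plate, so that they slide down one behind the other against it. Then flip the pawl back onto the rack and push the pusher down onto the row until its spring pad is pressed fully in, firmly but without crushing the cartons, and let go, so that the ratchet alone keeps the row pressed. Leave the other things on the bench where they are.

Things in the scene. Friction and masses are not known exactly. Their poses are not given: they have to be found in the camera images.
- bed: Sloped bed of the stainless carton tray, fixed on the bench. Origin: foot of the stop plate's inner face, mid-width, on the bed floor, 45 mm above the bench. x runs up the slope (24 degrees from level, towards the robot's right), y across it (about away from the robot), z square to the floor. 'Bed' below means this frame. Stop plate: at x = 0, 72 mm wide, 56 high, 4 thick, on the low side.
- bed_floor (a point): Point on the bed floor, 60 mm up the slope from the stop plate; axes as bed. The floor is 250 mm long and polished, so a carton stood on it slides down by itself. Side rails 14 mm high, 66 mm apart inside: a carton's 60 mm side fits across with 3 mm to spare each side.
- rack (a point): Middle of the toothed rack bar, on the tooth tips: 12 mm wide, 165 long, beside the bed's far rail (bed x 81 to 246 mm, y 44 to 56, tooth tips at z = 12.5). Tooth pitch 7 mm. Axes as bed.
- lamp_bar (a point): Middle of the lamp bar over the bed, 366 mm above the bench: level, 205 mm long across the bed, 40 deep, 22 thick, on one 14 mm post (bed y = 118 mm, 68 mm further up the slope). A gripper pointing straight down at the pushed-back pusher hits it; one that leans with the bed, fingers down and up the slope by 25 to 40 degrees, has room.
- pusher (a joint): Place of the pusher on the slope, m: the gap from stop plate to the face of its relaxed pad. 0 to 0.125; 0.125 is all the way back (up). It stays where it is left: about 5 N move it up the slope, 2 N down. With the pawl on the rack it moves down the slope, clicking, but up by less than one tooth.
- pusher_grip (a point): In the pusher's upright black grip: a bar 20 mm wide across the bed, 18 along it, square to the bed. This point: on the bar's axis, 60 mm above the bed floor, 14 below the bar's top, 39 above the carriage block it stands on; 41 mm up the slope from the relaxed pad's face (bed x = pusher + 41 mm, y = 0). Axes as bed. Behind it (up the slope) the block's top is free.
- pusher_plate (a point): Top of the pusher's back plate, which carries the pad: 4 mm thick, 58 wide across the bed, its top 60 mm above the bed floor, 26 mm behind the relaxed pad's face and 15 mm in front of the grip's axis. Axes as bed.
- pad: White spring pad on the pusher's front: a plate 4 x 58 x 50 mm, its face looking down the slope at the cartons. Origin in its face, at floor level, mid-width; axes as bed. It gives 15 mm up the slope on damped springs, 3.5 N at first touch to 14 N fully in; then it is solid. When let go, the pusher springs back by up to one tooth.
- pawl (a joint): Angle of the pawl, rad: about 0 (to 0.15 on a tooth tip) with its beak down on the rack, 1.45 flipped right over against its stop, down the slope. A weighted, lightly sprung pawl: past about 0.9 it falls over and stays up, below 0.6 it falls back onto the rack, in under half a second. About 1 N at its pin moves it.
- pawl_pivot (a point): Pivot of the pawl, an axis across the bed on the pusher's far side: bed x = pusher + 78 mm, y = 50, z = 24. Beside it a cheek plate up to z = 33 mm at y 39 to 43. Axes as bed. The beak and lever stay within y 46 to 54; beyond y = 56 only the pin crosses.
- pawl_pin (a point): On the pawl's thumb pin: a rod 10 mm thick, 36 mm from the pivot, crossing the bed outwards from the lever, bed y 46 to 88 mm; this point at y = 71. Pawl down: bed x = pusher + 103 mm, z = 49. Flipped: x = pusher + 56, z = 52. It swings over the top at z = 60. To flip it up, push it from its upper side along that arc: pushed level it may just slide the pusher down.
- carton_a_center (a point): Centre of a plain white carton, 40 x 60 x 56 mm (its x, y, z), about 0.1 kg, standing upright on the bench at the start. A flap is glued on a wide face. In the tray its 60 mm side (y) lies across the bed and its foot is flat on the bed floor. Grip it across the 60 mm.
- carton_b_center (a point): Centre of the second carton, the same as the first.
- jar: Glass jar with a metal lid, 56 mm in diameter, 85 high, among the cartons; origin at its foot. To be left alone.
- glue: White glue bottle, 42 mm in diameter, 120 high; origin at its foot. To be left alone.
- bowl: Pink plastic bowl, 170 mm in diameter, 65 high; origin at its foot. To be left alone.
- dish: Empty aluminium tray, 240 x 180 x 50 mm; origin under its middle. To be left alone.
- longbox: Long brown cardboard box, 55 x 150 x 50 mm; origin under its middle. To be left alone.
- spare_lid: Clear plastic lid lying flat, 140 x 100 x 10 mm; origin under its middle. To be left alone.
- chopstick: Wooden chopstick lying on the bench, 210 x 6 x 5 mm (along its x); origin under its middle. To be left alone.
There are look-alikes about, which are no part of the job. What is shaped like the part that bears carton_b_center but brown or yellow is not meant.

How it is judged:
On the way, in this order (a step that is already met when the one before it is completed fails the run):
1. the pawl is flipped up off the rack and stays up (value of joint pawl above 1.2 rad), for 0.2 s.
2. the pusher is run all the way back up the slope (value of joint pusher above 0.118 m), for 0.2 s.
3. both cartons stand in the tray between stop and pusher, square to the stop (x of carton_a_center in the frame of bed between 0.015 and 0.09 m and y of carton_a_center in the frame of bed between -0.007 and 0.007 m and z of carton_a_center in the frame of bed between 0.024 and 0.033 m and angle between the z axis of each of carton_a_center, carton_b_center and the z axis of bed, either way round below 0.12 rad and angle between the y axis of each of carton_a_center, carton_b_center and the y axis of bed, either way round below 0.12 rad and x of carton_b_center in the frame of bed between 0.015 and 0.09 m and y of carton_b_center in the frame of bed between -0.007 and 0.007 m and z of carton_b_center in the frame of bed between 0.024 and 0.033 m), for 0.2 s.
At the end, for the whole second after the job is handed in: Both cartons stand flat and square in the tray, one against the stop plate and the other against the first (within about 5 mm); the pawl is down on the rack (under 0.3 rad); with the robot off everything the spring pad still presses on the row with over 6 N (in by over 3.5 mm) (((x of carton_a_center in the frame of bed between 0.015 and 0.025 m and y of carton_a_center in the frame of bed between -0.007 and 0.007 m and z of carton_a_center in the frame of bed between 0.024 and 0.033 m and angle between the z axis of each of carton_a_center, carton_b_center and the z axis of bed, either way round below 0.12 rad and angle between the y axis of each of carton_a_center, carton_b_center and the y axis of bed, either way round below 0.12 rad and x of carton_b_center in the frame of bed between 0.054 and 0.066 m and y of carton_b_center in the frame of bed between -0.007 and 0.007 m and z of carton_b_center in the frame of bed between 0.024 and 0.033 m) or (x of carton_b_center in the frame of bed between 0.015 and 0.025 m and y of carton_b_center in the frame of bed between -0.007 and 0.007 m and z of carton_b_center in the frame of bed between 0.024 and 0.033 m and angle between the z axis of each of carton_b_center, carton_a_center and the z axis of bed, either way round below 0.12 rad and angle between the y axis of each of carton_b_center, carton_a_center and the y axis of bed, either way round below 0.12 rad and x of carton_a_center in the frame of bed between 0.054 and 0.066 m and y of carton_a_center in the frame of bed between -0.007 and 0.007 m and z of carton_a_center in the frame of bed between 0.024 and 0.033 m)) and value of joint pawl below 0.3 rad and contact force between pad and anything else above 6 N and velocity of joint pusher below 0.005 m/s); the robot touches nothing.
It fails at once if a carton is crushed: the pad is pressed on it with more than 45 N (contact force between pad and anything else above 45 N).
It fails at once if another thing on the bench is pushed more than 30 mm (distance of any of jar, glue, bowl, dish, longbox, spare_lid, chopstick from where it was at the start of the episode above 0.03 m).
It also fails if it takes over 72 s, if anything falls off the work surface, if the arm or the gripper's body presses on something with over 40 N, if the wrist force passes 120 N, or if a joint passes its speed limit or range.

## Working session

There is one attempt and no reset: what is moved stays moved. The work goes in short steps, each a Python script; the robot and the scene stay as the last script left them, time stands still between calls to the robot, and variables do not carry over. Pictures are saved under pics/ and viewed, at most 10 in all, crops included, and the job is handed in when it is done.

```bash
ls; mkdir -p pics; python3 - <<'E'
from station import ctrl
import cv2,numpy as np
for n in("scene","top"):
    d=ctrl.get_image(n);cv2.imwrite(f"pics/{n}0.png",d["frame"][:,:,::-1])
    print(n,d["intrinsics"],d["position"],d["attitude"])
s=ctrl.state();print(s["time"],s["wrist_force"],ctrl.tcp_to_grasp)
E
```

```text
pics
scene [[526.16468347   0.         319.7033628 ]
 [  0.         526.16468347 241.93541506]
 [  0.           0.           1.        ]] [ 1.50342307 -0.53931302  1.03954681] [[ 0.47488681  0.53368145 -0.69976184]
 [ 0.8797561  -0.26744858  0.39306548]
 [ 0.02262144 -0.80228135 -0.59651731]]
top [[454.89955339   0.         322.14139235]
 [  0.         454.89955339 241.97265536]
 [  0.           0.           1.        ]] [0.41832613 0.01015507 1.38644045] [[ 0.02971008 -0.99468375  0.09859791]
 [-0.99922324 -0.0321101  -0.02284423]
 [ 0.02588877 -0.09784262 -0.99486511]]
0.1 [ 0.76310048  0.21838876 -0.0423821 ] 0.0188
```

View pics/scene0.png

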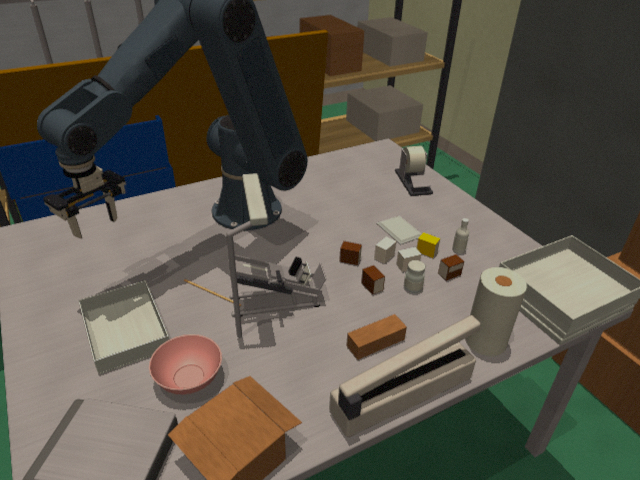

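View pics/top0.png

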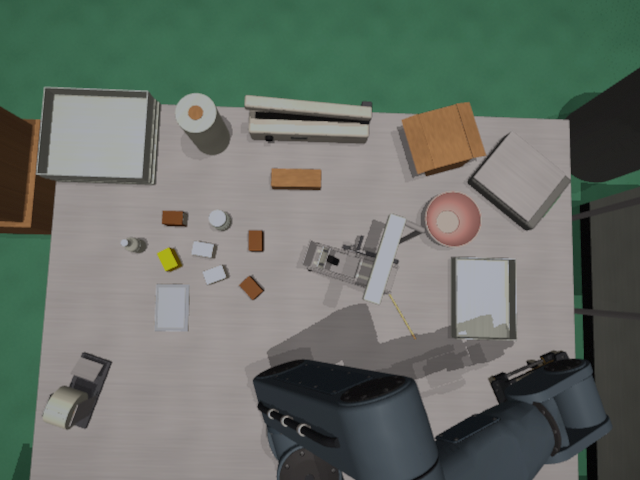

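The scene view shows the tray around (280,280). The white cartons are at about (385,250) and (408,260) in scene, and at (203,250) and (214,274) in top. In top the tray is around (345,262), with the lamp bar at (385,258). I'll zoom in to fit the poses.

```bash
python3 - <<'E'
import cv2,numpy as np
t=cv2.imread("pics/top0.png");s=cv2.imread("pics/scene0.png")
z=lambda im,x0,x1,y0,y1,k:cv2.resize(im[y0:y1,x0:x1],None,fx=k,fy=k,interpolation=cv2.INTER_CUBIC)
cv2.imwrite("pics/a.png",z(t,297,429,208,308,6))
cv2.imwrite("pics/b.png",z(s,225,335,240,340,6))
m=np.zeros((560,800,3),np.uint8)
a=z(t,180,240,225,295,6);m[:a.shape[0],:a.shape[1]]=a
a=z(s,365,437,222,282,6);m[:a.shape[0],365:365+a.shape[1]]=a
cv2.imwrite("pics/c.png",m)
E
```

```text
(no output)
```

View pics/a.png

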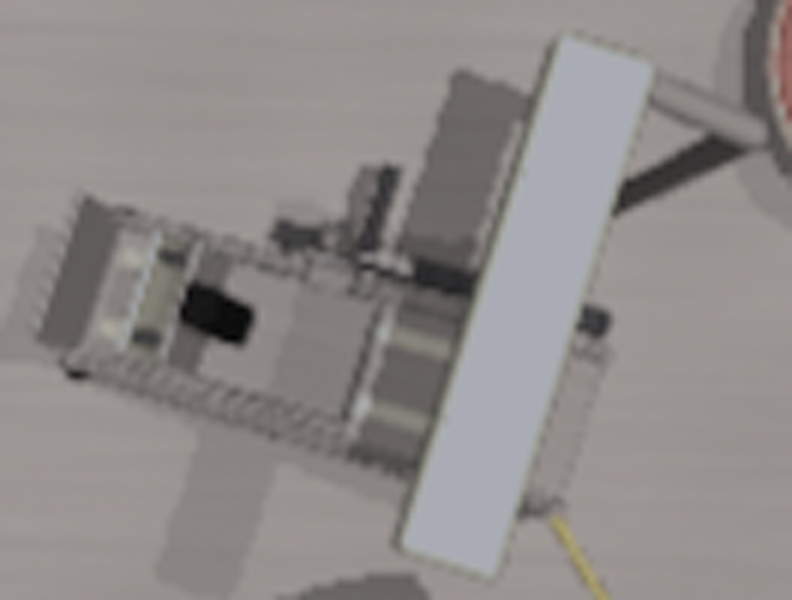

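View pics/b.png

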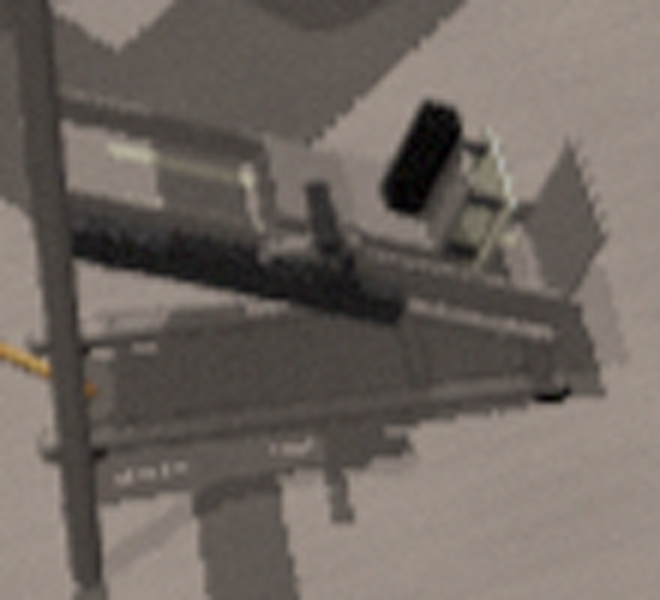

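View pics/c.png

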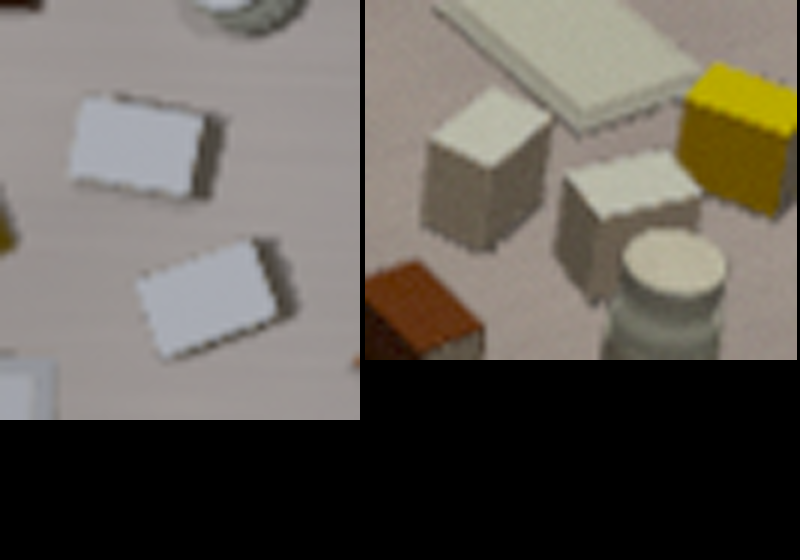

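The top crop gives the lamp bar's corners, the stop plate at (88,197)–(40,343), the grip at (187,299), the pin tip at (388,168) and the rack end at (610,320). In the scene crop the stop corners are at (570,140) and (606,238), and the pin runs (318,183)–(345,260). The third crop gives the corners of both carton tops. Next I fit the poses and overlay them.

```bash
cat > h.py <<'E'
import numpy as np,cv2
from scipy.spatial.transform import Rotation as R
from scipy.optimize import least_squares
A=np.radians(24)
def bedR(yaw): # yaw: horizontal direction of up-slope
    return R.from_euler('zy',[yaw,-A]).as_matrix()
def proj(d,P):
    c=(np.atleast_2d(P)-d["position"])@np.array(d["attitude"]); K=d["intrinsics"]
    return c[:,:2]/c[:,2:]*K[0,0]+[K[0,2],K[1,2]]
E
cat > fit.py <<'E'
from h import *; from station import ctrl
import pickle
top=ctrl.get_image("top");sc=ctrl.get_image("scene")
pickle.dump((top,sc),open("im0.pkl","wb"))
un=lambda uv,x0,y0:(np.array(uv)+.5)/6-.5+[x0,y0]
# (x, dx*p, y, z), uv
T=[((-4,0,36,56),(88,197)),((-4,0,-36,56),(40,343)),((81,0,50,12.5),(270,237)),((246,0,50,12.5),(608,320)),
((0,1,29,50),(157,230)),((0,1,-29,50),(128,350)),((32,1,0,74),(187,299)),((103,1,88,49),(386,168))]
S=[((0,0,-36,56),(570,140)),((0,0,36,56),(606,238)),((0,0,36,0),(572,300)),((0,1,-29,50),(490,130)),((0,1,29,50),(517,208)),
((0,1,29,0),(475,270)),((41,1,0,74),(443,110)),((81,0,50,12.5),(403,305)),((103,1,88,49),(343,262))]
def bp(q,v): 
    v=np.array(v,float);P=np.c_[v[:,0]+v[:,1]*q[3]*1e3,v[:,2],v[:,3]]/1e3
    return P@bedR(q[2]).T+[q[0],q[1],.045]
tp=[un(u,297,208) for _,u in T];sp=[un(u,225,240) for _,u in S]
f=lambda q:np.r_[(proj(top,bp(q,[v for v,_ in T]))-tp),(proj(sc,bp(q,[v for v,_ in S]))-sp)].ravel()
r=least_squares(f,[.42,0,-1.3,.02],loss='soft_l1',x_scale=[.1,.1,.3,.02]);q=r.x
print(q,np.degrees(q[2]));print(f(q).reshape(-1,2).round(1).tolist())
# lamp: level box, yaw, top z .377
L=[un(u,297,208) for u in[(563,35),(655,68),(493,578),(400,545)]]
def lp(l):
    c,s=np.cos(l[2]),np.sin(l[2]);X=np.array([c,s,0]);Y=np.array([-s,c,0])
    return np.array([[l[0],l[1],.377]+a*.02*X+b*.1025*Y for a,b in[(-1,1),(1,1),(1,-1),(-1,-1)]])
l=least_squares(lambda l:(proj(top,lp(l))-L).ravel(),[.4,-.1,-1.3]).x
print("lamp",l,np.degrees(l[2]),"in bed",(bedR(q[2]).T@([l[0]-q[0],l[1]-q[1],.366-.045])).round(4),(proj(top,lp(l))-L).round(1).tolist())
def carton(ct,cs,g):
    t=[un(u,180,225) for u in ct];s=[un((u[0]-365,u[1]),365,222) for u in cs]
    def pts(c):
        Y=np.array([np.cos(c[2]),np.sin(c[2]),0]);X=np.array([Y[1],-Y[0],0]);  # Y long
        return np.array([[c[0],c[1],.056]+a*.02*X+b*.03*Y for a,b in[(-1,1),(-1,-1),(1,-1),(1,1)]])
    f=lambda c:np.r_[proj(top,pts(c))-t,proj(sc,pts(c))-s].ravel()
    r=least_squares(f,g);print(r.x,np.degrees(r.x[2]),f(r.x).reshape(-1,2).round(1).tolist())
    return r.x,pts(r.x)
# order: top-left(long end +y world = image left), top-right, bottom-right,bottom-left in top image
a,pa=carton([(90,95),(207,110),(192,198),(70,182)],[(490,165),(430,140),(492,88),(552,120)],[.42,.35,1.5])
b,pb=carton([(135,283),(250,238),(280,322),(168,360)],[(700,195),(600,218),(567,178),(675,150)],[.36,.3,1.8])
np.savez("fit.npz",q=q,l=l,a=a,b=b)
box=lambda x0,x1,y0,y1,z0,z1,k:[(x,k,y,z) for x in(x0,x1) for y in(y0,y1) for z in(z0,z1)]
ed=[(0,1),(0,2),(0,4),(1,3),(1,5),(2,3),(2,6),(3,7),(4,5),(4,6),(5,7),(6,7)]
B=[(box(-4,0,-36,36,0,56,0),(0,0,255)),(box(81,246,44,56,0,12.5,0),(0,255,0)),(box(0,4,-29,29,0,50,1),(255,0,0)),(box(32,50,-10,10,21,74,1),(0,255,255)),(box(98,108,46,88,44,54,1),(255,0,255)),(box(0,250,-33,33,0,14,0),(255,255,0))]
def ov(d,x0,x1,y0,y1,k):
    im=cv2.resize(d["frame"][y0:y1,x0:x1,::-1],None,fx=k,fy=k,interpolation=cv2.INTER_CUBIC)
    for v,c in B:
        u=((proj(d,bp(q,v))-[x0,y0]+.5)*k).astype(int)
        for i,j in ed: cv2.line(im,u[i].tolist(),u[j].tolist(),c,1)
    return im
o1=ov(top,297,409,218,308,3.5);o2=ov(sc,225,335,240,340,3.6)
m=np.zeros((600,800,3),np.uint8);m[:o1.shape[0],:o1.shape[1]]=o1;m[:o2.shape[0],400:400+o2.shape[1]]=o2
cv2.imwrite("pics/ov.png",m)
E
python3 fit.py
```

```text
[ 0.52710016  0.01563381 -1.85368975  0.022281  ] -106.20859911642486
[[0.7, 4.0], [0.9, 2.3], [-0.3, -3.2], [-4.0, -0.5], [-2.8, 2.8], [-4.3, 0.9], [-0.1, 6.7], [0.2, 5.0], [-4.8, 2.3], [-6.3, -6.9], [2.9, 1.6], [1.8, 8.3], [0.6, 1.2], [10.8, 7.6], [-4.5, 9.7], [2.4, 4.8], [-4.7, 7.7]]
lamp [ 0.48651578 -0.15360193 -1.86330077] -106.75927012671963 in bed [0.1364 0.137  0.3098] [[-0.4, -1.1], [1.1, -1.0], [0.5, 1.1], [-1.2, 0.9]]
[0.49018569 0.30517991 1.68927329] 96.7882298990435 [[5.2, 26.2], [6.5, 21.9], [8.0, -6.4], [7.7, -2.0], [14.6, -6.3], [10.1, 4.3], [8.4, 19.6], [13.0, 7.6]]
[0.47501017 0.31413411 1.49558685] 85.69081433567342 [[-6.9, -2.0], [-5.5, 7.7], [-8.7, -20.0], [-10.6, -28.5], [-18.8, -14.0], [-18.6, -13.5], [-6.7, 0.4], [-7.9, 0.6]]
```

View pics/ov.png

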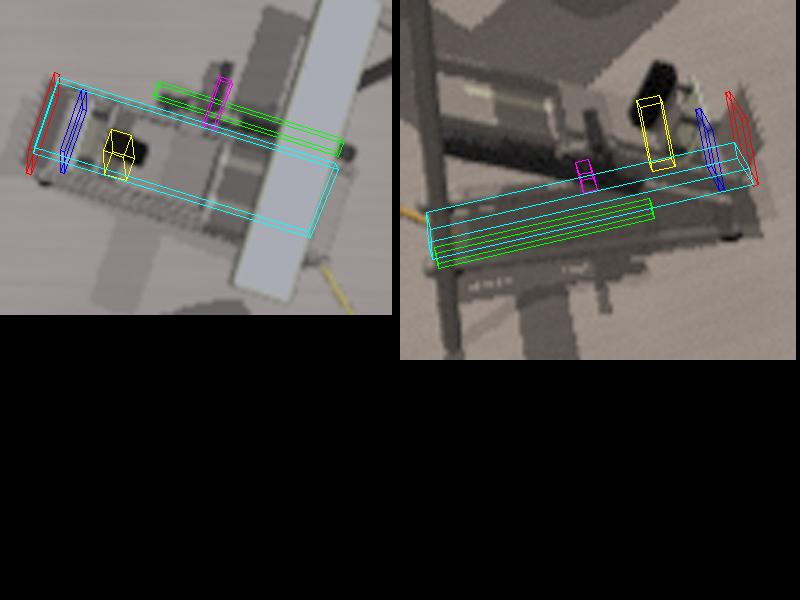

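```bash
sed -i "s/'zy'/'ZY'/" h.py
python3 - <<'E'
s=open("fit.py").read()
s=s.replace("[(-1,1),(-1,-1),(1,-1),(1,1)]])\n    f=","[(1,1),(1,-1),(-1,-1),(-1,1)]])\n    f=")
s=s.replace("[(490,165),(430,140),(492,88),(552,120)],[.42","[(700,195),(600,218),(567,178),(675,150)],[.42").replace("[(700,195),(600,218),(567,178),(675,150)],[.36","[(552,120),(490,165),(430,140),(492,88)],[.36")
open("fit.py","w").write(s)
E
python3 fit.py
```

```text
[ 0.50822478  0.00234151 -1.84427747  0.03857046] -105.66931538158727
[[-2.2, -0.1], [-1.9, -0.4], [0.6, -1.3], [-1.1, -0.7], [-0.5, 0.7], [-1.9, 0.3], [-1.6, 0.2], [0.9, -0.4], [-1.0, -1.0], [-1.3, -1.2], [-4.0, 3.4], [-0.0, 1.0], [-0.3, 1.1], [-0.7, 4.2], [0.1, 1.1], [0.7, -2.9], [-2.4, -0.9]]
lamp [ 0.48651578 -0.15360193 -1.86330077] -106.75927012671963 in bed [0.2731 0.0212 0.2298] [[-0.4, -1.1], [1.1, -1.0], [0.5, 1.1], [-1.2, 0.9]]
[0.5198506  0.32835905 1.43805159] 82.39428690744388 [[-1.1, -0.4], [-0.3, 0.5], [-0.4, -0.7], [-0.4, -1.4], [0.3, 0.1], [-0.4, 0.3], [-1.1, -0.7], [-1.9, 0.2]]
[0.4456423  0.29059997 1.96194933] 112.41141624062928 [[-0.2, -0.2], [0.2, 0.0], [-0.2, -1.1], [-1.1, -0.1], [-0.1, -0.6], [-0.3, 0.6], [-1.0, -0.3], [-0.7, -0.2]]
```

```bash
python3 - <<'E'
s=open("fit.py").read()
s=s.replace("((0,0,36,0),(572,300)),","").replace("((0,1,29,0),(475,270)),","").replace("((81,0,50,12.5),(403,305)),","")
i=s.index("o1=ov(");s=s[:i]+'''o1=ov(top,297,409,218,308,5);o2=ov(sc,225,335,250,320,5)
m=np.zeros((600,800,3),np.uint8);m[:300,:560]=o1[:300];m[300:,:550]=o2[:300]
cv2.imwrite("pics/ov2.png",m)
'''
open("fit.py","w").write(s)
E
python3 fit.py | head -3
```

```text
[ 5.08328181e-01  1.19662807e-03 -1.84724584e+00  3.77057546e-02] -105.83939042883809
[[-1.8, -0.2], [-1.5, -0.5], [1.1, -1.2], [-0.7, -0.5], [-0.4, 0.6], [-1.8, 0.2], [-1.5, 0.1], [1.1, -0.4], [-1.3, -0.8], [-1.6, -1.0], [-0.1, 1.2], [-0.4, 1.3], [-0.0, 1.3], [-2.6, -0.8]]
lamp [ 0.48651578 -0.15360193 -1.86330077] -106.75927012671963 in bed [0.272  0.0213 0.2303] [[-0.4, -1.1], [1.1, -1.0], [0.5, 1.1], [-1.2, 0.9]]
```

View pics/ov2.png

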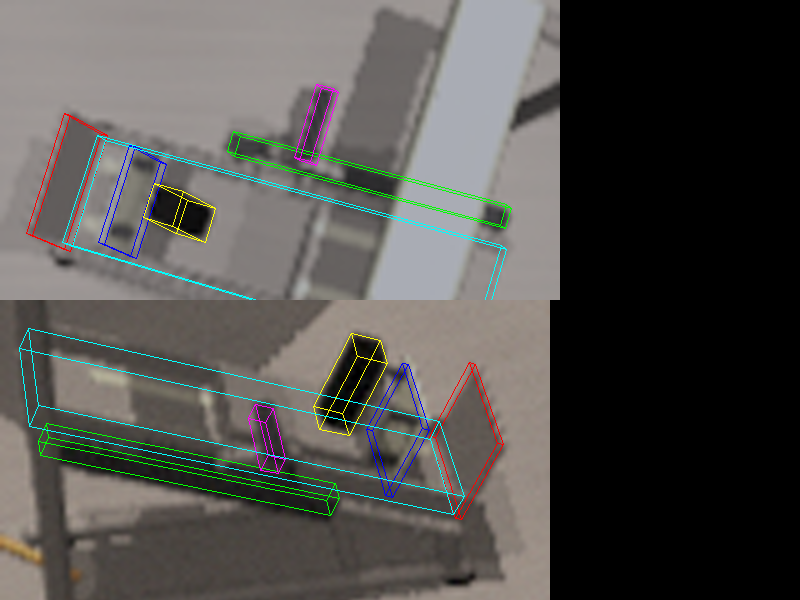

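The overlay fits well: bed at (0.508, 0.001), yaw about −106°, pusher at 37.7 mm. Next is flipping the pawl.

```bash
cat >> h.py <<'E'
from station import ctrl
q=np.load("fit.npz")["q"]; q[2]=np.radians(-106.1); B=bedR(q[2]); O=np.array([q[0],q[1],.045]); G=ctrl.tcp_to_grasp
W=lambda x,y,z:O+B@(np.array([x,y,z])/1e3)          # bed mm -> world m
inbed=lambda P:(B.T@(np.array(P)-O)*1e3).round(1)
def tool(lean,ax,s=1):   # lean deg beyond square to bed; ax 'x'/'y': closing axis in bed
    M=B@R.from_euler('y',-lean,degrees=True).as_matrix()  # z tilts down-slope
    z=-M[:,2]; y=s*M[:,{'x':0,'y':1}[ax]]; return np.c_[np.cross(y,z),y,z]
def tcp(gp,Rt,back=0,off=G): return gp+Rt[:,2]*(off-back)   # point gp lies 'off' behind the TCP
def best(gp,Rs,**k):     # choose half-turn that is nearest in joints
    c=[]
    for Rt in Rs:
        j=ctrl.solve_ik(tcp(gp,Rt,**k),Rt)
        if j is not None:c.append((np.abs(np.array(j)-ctrl.state()["q"]).max(),Rt))
    return min(c,key=lambda t:t[0])[1]
def st(m=""):
    s=ctrl.state();print(m,round(s["time"],2),"bed",inbed(s["tool_pos"]),"F",np.round(B.T@s["wrist_force"],1),"gap",round(s["finger_gap"]*93,1),"ff",np.round(s["finger_force"],1),np.round(s["q"],2))
E
python3 - <<'E'
from h import *
p=37.7; g0=W(p+103,72,49)
for s in(1,-1):
    Rt=tool(12,'x',s)
    for b in(.1,0): print(s,b,ctrl.solve_ik(tcp(g0,Rt,back=b,off=.014),Rt))
    print(ctrl.solve_ik(tcp(W(p+56,72,52),Rt,off=.014),Rt))
for s in(1,-1):
    for x,z,l in((p+41,60,6),(167,60,6),(20,37,0)):
        Rt=tool(l,'y',s);print(x,s,ctrl.solve_ik(tcp(W(x,0,z),Rt),Rt))
st()
E
```

```text
1 0.1 [ 0.05864226  0.5203285   1.53623109 -0.60186285  1.36479253  2.12215735]
1 0 [-0.03522915  0.58958945  1.6504075  -0.66755715  1.17047279  2.16950842]
[ 0.03585952  0.63648004  1.61372159 -0.64366442  1.19624573  2.22376136]
-1 0.1 [ 0.05864226  0.5203285   1.53623109 -0.60186285  1.36479253 -1.01943531]
-1 0 [-0.03522915  0.58958945  1.6504075  -0.66755715  1.17047279 -0.97208423]
[ 0.03585952  0.63648004  1.61372159 -0.64366442  1.19624573 -0.9178313 ]
78.7 1 [ 0.0625888   0.5163247   1.79888775 -0.55989906  1.08954453  0.67415983]
167 1 [-0.08688432  0.41666787  1.85190307 -0.59454602  1.06725822  0.53859496]
20 1 [ 0.09751936  0.58212014  1.78869245 -0.46986372  0.98767782  0.68323239]
78.7 -1 [ 0.0625888   0.5163247   1.79888775 -0.55989906  1.08954453 -2.46743282]
167 -1 [-0.08688432  0.41666787  1.85190307 -0.59454602  1.06725822 -2.60299769]
20 -1 [ 0.09751936  0.58212014  1.78869245 -0.46986372  0.98767782 -2.45836026]
 0.4 bed [ 587.  -136.8  -71.4] F [-0.1 -0.6  0.7] gap 92.9 ff 0.0 [-1.24  0.35  1.65  0.    1.14 -0.08]
```

```bash
python3 - <<'E'
from h import *
s=ctrl.state(); P=np.array(s["tool_pos"]);D=np.array(s["tool_rot"])
p=37.7; Rt=tool(12,'x',-1); g=lambda x,y,z,b=0:tcp(W(x,y,z),Rt,back=b,off=.014)
ctrl.line_to([P[0],P[1],.53],feed=.4);st()
ctrl.move_ptp([.52,.06,.53],Rt);st()
ctrl.grip(.42)
ctrl.move_ptp(g(p+103,72,49,.09),Rt);st("above")
d=ctrl.get_image("scene");cv2.imwrite("pics/s1.png",cv2.resize(d["frame"][180:340,200:360,::-1],None,fx=3.6,fy=3.6))
d=ctrl.get_image("top")
print(ctrl.line_to(g(p+103,72,49),feed=.1,until_force=8));st("at pin")
ctrl.grip(.0,6);st("gripped")
E
```

```text
1.32 bed [ 712.9 -136.9  211.5] F [ 0.2 -0.4 -0.2] gap 93.2 ff 0.0 [-1.24  0.24  1.07 -0.    1.83 -0.08]
 3.64 bed [143.3  -4.8 467.1] F [ 0.3  0.4 -0.6] gap 92.7 ff 0.0 [ 0.29  0.35  1.05 -0.59  2.04 -1.2 ]
above 5.96 bed [124.8  72.6 124.5] F [ 0.4 -0.4 -0.2] gap 39.4 ff 0.0 [ 0.05  0.52  1.55 -0.61  1.35 -1.02]
False
at pin 7.11 bed [143.5  72.3  35.9] F [0.5 0.  0.2] gap 38.7 ff 0.0 [-0.03  0.59  1.65 -0.67  1.17 -0.97]
gripped 7.69 bed [143.7  72.1  35.5] F [ 0.2 -0.4  2.1] gap 9.4 ff 6.0 [-0.04  0.59  1.65 -0.67  1.17 -0.97]
```

View pics/s1.png

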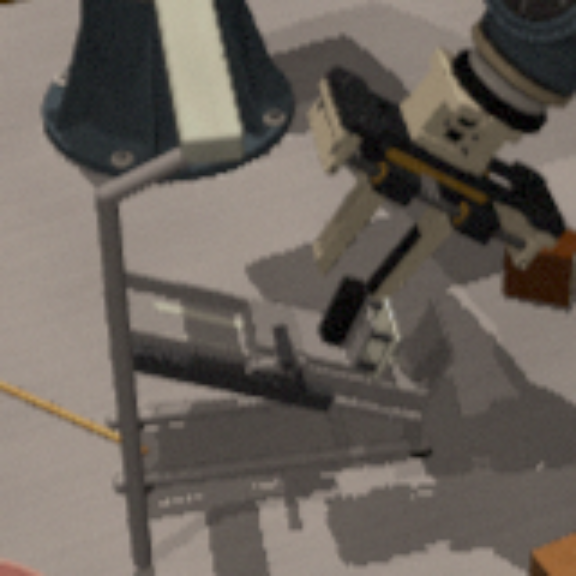

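The picture shows the open fingers above the pin with the lamp clear. The gap of 9.4 mm means the pin is gripped. Now I swing it along its arc.

```bash
python3 - <<'E'
from h import *
p=37.7; Rt=tool(12,'x',-1); g=lambda x,y,z,b=0:tcp(W(x,y,z),Rt,back=b,off=.014)
for a in (60,75,90,105,118,126):
    a=np.radians(a);ctrl.line_to(g(p+78+36*np.cos(a),72,24+36*np.sin(a)),feed=.06)
st("arc");ctrl.grip(.3);st("open")
x=p+78+36*np.cos(np.radians(126))
ctrl.line_to(g(x,72,53,.09),feed=.2)
ctrl.sleep(.2)
ims=[]
for n,b in(("scene",(225,335,240,340)),("top",(297,407,208,308))):
    f=ctrl.get_image(n)["frame"];ims.append(cv2.resize(f[b[2]:b[3],b[0]:b[1],::-1],None,fx=3.6,fy=3.6))
cv2.imwrite("pics/s2.png",np.hstack(ims));st()
E
```

```text
arc 9.46 bed [97.3 72.  39.2] F [-0.1  2.8 -0.3] gap 9.2 ff 6.0 [ 0.04  0.63  1.61 -0.64  1.2  -0.92]
open 10.0 bed [97.5 72.  39.4] F [0.1 0.1 0.3] gap 27.8 ff 0.0 [ 0.04  0.63  1.61 -0.64  1.2  -0.92]
 10.9 bed [ 79.   71.8 126.5] F [ 0.3 -0.  -1.2] gap 27.9 ff 0.0 [ 0.12  0.58  1.51 -0.59  1.37 -0.96]
```

View pics/s2.png

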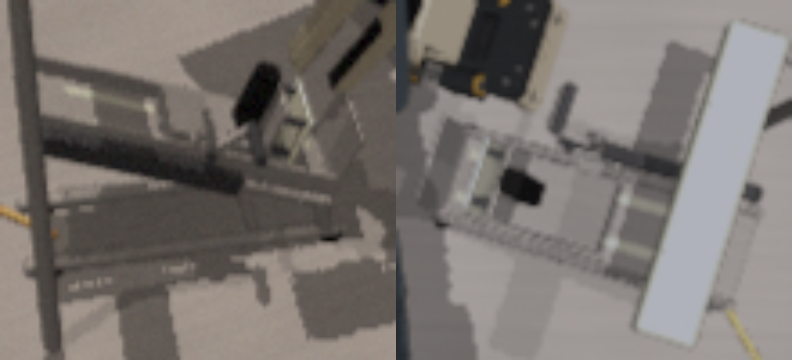

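The pawl is flipped: in top the pin moved to (565,115), down the slope. Now the pusher goes back.

```bash
python3 - <<'E'
from h import *
p=37.7; Rt=tool(6,'y',1); g=lambda x,y,z,b=0:tcp(W(x,y,z),Rt,back=b)
ctrl.move_ptp(g(p+41,0,60,.09),Rt); ctrl.grip(.45)
print(ctrl.line_to(g(p+41,0,60),feed=.15,until_force=8));st("at bar")
ctrl.grip(0,25);st("grip")
print(ctrl.line_to(g(125+41+3,0,60),feed=.06,until_force=22));st("back")
ctrl.sleep(.2);st()
ctrl.grip(.45);st("open")
ctrl.line_to(g(160,0,60,.06),feed=.15)
f=ctrl.get_image("top");cv2.imwrite("pics/s3t.png",f["frame"][:,:,::-1])
st()
E
```

```text
False
at bar 13.56 bed [80.6  0.4 42. ] F [-0.  -0.8 -1.2] gap 41.6 ff 0.0 [ 0.06  0.52  1.8  -0.56  1.09  0.67]
grip 14.04 bed [80.6  0.3 41.7] F [-0.4  1.1  4.4] gap 19.9 ff 25.0 [ 0.06  0.52  1.8  -0.56  1.09  0.67]
True
back 15.55 bed [168.5  -0.4  41.7] F [-2.7  0.7  5.8] gap 19.9 ff 25.0 [-0.09  0.41  1.85 -0.59  1.07  0.54]
 15.75 bed [168.5  -0.4  41.7] F [-2.8 -0.5  6.8] gap 20.3 ff 25.0 [-0.09  0.41  1.85 -0.59  1.07  0.54]
open 16.34 bed [168.6  -0.4  41.4] F [0.1 0.5 0. ] gap 41.9 ff 0.0 [-0.09  0.41  1.85 -0.59  1.06  0.54]
 16.95 bed [155.8  -0.5 100.1] F [-0.6 -0.7 -0.3] gap 41.8 ff 0.0 [-0.02  0.36  1.79 -0.54  1.2   0.52]
```

The pusher hit its end stop at p ≈ 125 mm, which agrees with the fit. Next, carton b and then carton a.

```bash
cat > carton.py <<'E'
from h import *
def do(c,x):
    R_=[]
    for s in(1,-1):
        Y=s*np.array([np.cos(c[2]),np.sin(c[2]),0]);Z=np.array([0,0,-1.]);R_.append(np.c_[np.cross(Y,Z),Y,Z])
    gp=np.array([c[0],c[1],.038]); Rp=best(gp,R_,back=.09)
    s=ctrl.state();ctrl.line_to(np.array(s["tool_pos"])-np.array(s["tool_rot"])[:,2]*.07,feed=.3)
    ctrl.move_ptp(tcp(gp,Rp,back=.09),Rp);ctrl.grip(.84)
    print(ctrl.line_to(tcp(gp,Rp),feed=.15,until_force=8));st("at carton")
    ctrl.grip(0,14);st("grip")
    ctrl.line_to(tcp(gp,Rp,back=.13),feed=.25);st("lift")
    t=lambda z,Rt:tcp(W(x,0,z),Rt)
    Rt=best(W(x,0,100),[tool(0,'y',1),tool(0,'y',-1)])
    ctrl.move_ptp(t(130,Rt),Rt)
    ctrl.line_to(t(60,Rt),feed=.2)
    print(ctrl.line_to(t(37.5,Rt),feed=.05,until_force=5));st("down")
    ctrl.grip(.82);ctrl.sleep(.2);st("released")
    ctrl.line_to(t(110,Rt),feed=.2);st("up")
def pic(n):
    ims=[]
    for k,b in(("scene",(235,345,230,330)),("top",(297,407,208,308))):
        f=ctrl.get_image(k)["frame"];ims.append(cv2.resize(f[b[2]:b[3],b[0]:b[1],::-1],None,fx=3.6,fy=3.6))
    cv2.imwrite(f"pics/{n}.png",np.hstack(ims))
E
python3 - <<'E'
from carton import *
do(np.load("fit.npz")["b"],25)
E
```

```text
False
at carton 20.27 bed [-248.7 -140.1   83.2] F [0.1 0.4 0.5] gap 77.9 ff 0.0 [ 0.49  0.61  1.83 -0.    0.7   1.67]
grip 20.71 bed [-248.6 -140.2   83.1] F [ 3.5 -0.6  6.2] gap 59.9 ff 14.0 [0.49 0.61 1.83 0.   0.7  1.67]
lift 21.38 bed [-195.7 -141.   199.9] F [-1.1  0.4 -2.7] gap 60.0 ff 14.0 [ 0.49  0.4   1.77 -0.    0.97  1.67]
True
down 23.38 bed [24.9 -0.1 19.4] F [-0.2  0.  -1.1] gap 60.0 ff 14.0 [ 0.09  0.57  1.79 -0.47  0.99  0.68]
released 24.09 bed [24.8 -0.2 19.8] F [-0.5 -0.6  0.1] gap 76.2 ff 0.0 [ 0.09  0.57  1.79 -0.47  0.99  0.68]
up 24.6 bed [25.  -0.3 90.5] F [-0.5  0.5 -0.9] gap 76.3 ff 0.0 [ 0.14  0.49  1.73 -0.42  1.14  0.64]
```

```bash
python3 - <<'E'
from carton import *
do(np.load("fit.npz")["a"],69)
s=ctrl.state();ctrl.line_to(np.array(s["tool_pos"])+[0,.15,.1],feed=.3)
pic("s4");st()
E
```

```text
False
at carton 27.41 bed [-300.6  -79.3  106.4] F [-0.1  0.4  0.2] gap 78.3 ff 0.0 [0.49 0.72 1.6  0.   0.82 2.19]
grip 27.85 bed [-300.5  -79.4  106.3] F [3.6 0.2 6.2] gap 59.6 ff 14.0 [0.49 0.72 1.6  0.   0.82 2.19]
lift 28.52 bed [-247.7  -80.2  222.8] F [-0.2  0.3 -1.8] gap 59.9 ff 14.0 [0.49 0.54 1.54 0.   1.06 2.19]
True
down 30.91 bed [68.9 -0.1 19.5] F [-1.3  0.9 -0.5] gap 60.1 ff 14.0 [ 0.02  0.52  1.83 -0.49  0.98  0.61]
released 31.62 bed [68.8 -0.2 19.8] F [-0.1  0.4  0.1] gap 76.2 ff 0.0 [ 0.02  0.52  1.83 -0.49  0.98  0.61]
up 32.13 bed [68.9 -0.3 90.6] F [-0.7 -0.8 -0.4] gap 76.5 ff 0.0 [ 0.07  0.44  1.76 -0.44  1.13  0.58]
 32.98 bed [-21.2 -42.  238.6] F [ 0.5  0.1 -0.6] gap 76.1 ff 0.0 [ 0.33  0.4   1.56 -0.34  1.45  0.7 ]
```

View pics/s4.png

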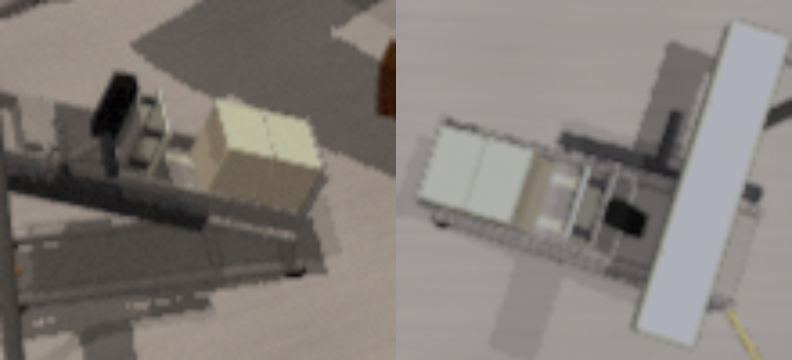

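Both cartons stand square against the stop: top (440–535,175), and the scene view agrees. The pusher is still back with the pawl up. Next I lower the pusher to just short of the row and flip the pawl down there, which keeps clear of the lamp.

```bash
python3 - <<'E'
from h import *
# pusher place from black grip blob in top
d=ctrl.get_image("top");f=d["frame"][230:300,340:400].max(2)<45
u=np.argwhere(f).mean(0)[::-1]+[340,230]
m=min(range(90,131),key=lambda p:np.linalg.norm(proj(d,np.array([W(p+41,0,60)]))[0]-u));print("p~",m,f.sum())
Rt=tool(6,'y',1); g=lambda x,y,z,b=0:tcp(W(x,y,z),Rt,back=b)
ctrl.grip(.45)
ctrl.move_ptp(g(163,0,60,.08),Rt);print(ctrl.line_to(g(166,0,60),feed=.15,until_force=8))
ctrl.grip(0,25);st("grip")
print(ctrl.line_to(g(85+41,0,60),feed=.08,until_force=12));st("p=85")
ctrl.grip(.45);ctrl.line_to(g(126,0,60,.09),feed=.25);st()
for s in(1,-1):
    R2=tool(20,'x',s);print([None if (j:=ctrl.solve_ik(tcp(W(x,72,z),R2,off=.014,back=b),R2)) is None else np.round(j,2) for x,z,b in((141,52,.08),(141,52,0),(185,50,0))])
E
```

```text
p~ 130 120
False
grip 35.83 bed [167.9  -0.4  41.8] F [-2.3 -4.7  6.1] gap 19.8 ff 25.0 [-0.08  0.42  1.85 -0.59  1.07  0.54]
False
p=85 36.48 bed [127.2  -0.   41.7] F [-4.2 -1.5  6.9] gap 20.2 ff 25.0 [-0.01  0.46  1.83 -0.58  1.08  0.61]
 37.58 bed [118.4  -0.2 130.6] F [-0.2  1.1  0.4] gap 41.8 ff 0.0 [ 0.07  0.38  1.73 -0.51  1.27  0.56]
[array([ 0.1 ,  0.59,  1.54, -0.71,  1.41,  2.22]), array([ 0.01,  0.63,  1.63, -0.77,  1.26,  2.26]), array([-0.05,  0.59,  1.66, -0.8 ,  1.23,  2.21])]
[array([ 0.1 ,  0.59,  1.54, -0.71,  1.41, -0.93]), array([ 0.01,  0.63,  1.63, -0.77,  1.26, -0.88]), array([-0.05,  0.59,  1.66, -0.8 ,  1.23, -0.93])]
```

```bash
python3 - <<'E'
from h import *
p=84.; Rt=tool(20,'x',-1); g=lambda x,y,z,b=0:tcp(W(x,y,z),Rt,back=b,off=.014)
ctrl.move_ptp(g(p+56,72,52,.08),Rt)
print(ctrl.line_to(g(p+56,72,52),feed=.12,until_force=8));st("at pin")
ctrl.grip(0,6);st("grip")
for a in (115,100,85,70,56):
    a=np.radians(a);ctrl.line_to(g(p+78+36*np.cos(a),72,24+36*np.sin(a)),feed=.06)
st("arc");ctrl.grip(.3);st("open")
x=p+78+36*np.cos(a)
ctrl.line_to(g(x,72,54,.1),feed=.2);st("up")
d=ctrl.get_image("top");cv2.imwrite("pics/s5.png",d["frame"][:,:,::-1])
# pin check: mean darkness along the pin's projected axis, down vs flipped
f=d["frame"].astype(float).mean(2)
for n,(dx,z) in {"down":(103,49),"flipped":(56,52)}.items():
    uv=proj(d,np.array([W(p+dx,y,z) for y in range(60,87,3)])).round().astype(int);print(n,f[uv[:,1],uv[:,0]].round().tolist())
E
```

```text
False
at pin 39.73 bed [144.7  72.3  39.4] F [0.9 0.7 0.5] gap 42.0 ff 0.0 [ 0.01  0.64  1.63 -0.77  1.26 -0.88]
grip 40.34 bed [144.7  72.   38.9] F [-0.9  0.4  1.2] gap 9.8 ff 6.0 [ 0.01  0.64  1.63 -0.77  1.26 -0.88]
arc 41.85 bed [187.2  72.1  40.5] F [-0.5  1.9 -1.7] gap 9.6 ff 6.0 [-0.05  0.59  1.66 -0.8   1.24 -0.93]
open 42.39 bed [186.9  72.   40.7] F [-0.1 -0.3  0.4] gap 27.8 ff 0.0 [-0.05  0.59  1.66 -0.8   1.24 -0.93]
up 43.04 bed [152.8  71.7 133.9] F [-0.4  0.  -1.1] gap 28.0 ff 0.0 [ 0.06  0.54  1.54 -0.72  1.43 -0.98]
down [49.0, 51.0, 49.0, 55.0, 51.0, 49.0, 52.0, 52.0, 51.0]
flipped [152.0, 158.0, 158.0, 157.0, 156.0, 151.0, 137.0, 152.0, 151.0]
```

The flipped spot is now bare and the "down" spot is dark, so the pawl is on the rack. Now I push the pusher onto the row.

```bash
python3 - <<'E'
from h import *
p=84.; Rt=tool(6,'y',1); g=lambda x,y,z,b=0:tcp(W(x,y,z),Rt,back=b)
ctrl.move_ptp(g(p+41,0,60,.08),Rt);ctrl.grip(.42)
print(ctrl.line_to(g(p+41,0,60),feed=.15,until_force=8))
ctrl.grip(0,30);st("grip")
print(ctrl.line_to(g(70+41,0,60),feed=.03,until_force=24));st("70")
r=ctrl.line_to(g(61+41,0,60),feed=.012,until_force=15);print(r);st("pushed")
ctrl.sleep(.3);st("hold")
E
```

```text
False
grip 46.06 bed [126.9  -0.   41.8] F [-0.7 -3.2  7.2] gap 20.0 ff 30.0 [-0.01  0.46  1.83 -0.58  1.08  0.61]
False
70 46.67 bed [114.1   0.   41.9] F [ 8.6 -1.8  6.9] gap 20.2 ff 30.0 [ 0.01  0.48  1.82 -0.58  1.08  0.63]
True
pushed 47.38 bed [1.079e+02 1.000e-01 4.180e+01] F [9.1 1.  2.8] gap 19.5 ff 30.0 [ 0.02  0.49  1.82 -0.58  1.09  0.64]
hold 47.67 bed [1.082e+02 1.000e-01 4.190e+01] F [8.9 0.  3.8] gap 19.9 ff 30.0 [ 0.02  0.49  1.82 -0.58  1.09  0.64]
```

```bash
python3 - <<'E'
from h import *
Rt=tool(6,'y',1); g=lambda x,y,z,b=0:tcp(W(x,y,z),Rt,back=b)
ctrl.grip(.42);ctrl.sleep(.2);st("open")
ctrl.line_to(g(106,0,60,.1),feed=.2)
s=ctrl.state();ctrl.line_to(np.array(s["tool_pos"])+[0,.2,.12],feed=.35);st("away")
for n,im0 in zip(("top","scene"),("s3t",None)):
    d=ctrl.get_image(n);f=d["frame"].max(2)<40
    best_=[]
    for p in range(55,96):   # black pixels inside the projected grip bar, minus those around it
        c=np.array([W(p+x,y,z) for x in(32,50) for y in(-10,10) for z in(24,74)])
        h=cv2.convexHull(proj(d,c).astype(np.float32)).astype(np.int32)
        M=cv2.fillConvexPoly(np.zeros(f.shape,np.uint8),h,1);best_.append(((f*M).sum()/M.sum(),p))
    print(n,[(round(a,2),p) for a,p in sorted(best_)[-4:]])
    x=d["frame"].astype(float).mean(2)
    if n=="top":
        for p in(65,70,75):
            uv=proj(d,np.array([W(p+103,y,49) for y in range(60,87,3)])).round().astype(int);print("pin",p,x[uv[:,1],uv[:,0]].round().tolist())
d=ctrl.get_image("scene")["frame"][230:330,235:345,::-1];t=ctrl.get_image("top")["frame"][208:308,297:407,::-1]
cv2.imwrite("pics/end.png",np.hstack([d,t]))
E
```

```text
open 48.43 bed [107.9  -1.5  41. ] F [ 7.  -5.5  0.5] gap 38.7 ff 3.4 [ 0.02  0.49  1.82 -0.58  1.09  0.64]
away 49.9 bed [-28.8 -55.8 325.6] F [ 0.  -0.2 -0.2] gap 39.5 ff 0.0 [ 0.44  0.42  1.37 -0.39  1.71  0.73]
top [(np.float64(0.6), 77), (np.float64(0.61), 74), (np.float64(0.63), 71), (np.float64(0.63), 68)]
pin 65 [81.0, 88.0, 98.0, 100.0, 86.0, 96.0, 99.0, 84.0, 93.0]
pin 70 [42.0, 39.0, 42.0, 39.0, 38.0, 42.0, 40.0, 38.0, 45.0]
pin 75 [66.0, 60.0, 49.0, 76.0, 60.0, 50.0, 76.0, 60.0, 53.0]
scene [(np.float64(0.65), 70), (np.float64(0.65), 64), (np.float64(0.68), 63), (np.float64(0.69), 65)]
```

```bash
python3 - <<'E'
import pickle
from h import *
e=cv2.imread("pics/end.png");s=cv2.resize(cv2.imread("pics/s4.png"),(220,100),interpolation=cv2.INTER_AREA)
top,sc=pickle.load(open("im0.pkl","rb"))
for n,d,ox,oy,k in(("scene",sc,235,230,0),("top",top,297,208,110)):
    u=proj(d,np.array([W(x,y,57) for x in(-4,76) for y in(-34,34)]))-[ox,oy];x0,y0=np.floor(u.min(0)).astype(int);x1,y1=np.ceil(u.max(0)).astype(int)
    a=e[y0:y1,k+x0:k+x1].astype(int).mean(2);b=s[y0:y1,k+x0:k+x1].astype(int).mean(2)
    for nm,t in(("before",b),("after",a)):
        w=(t>165).astype(np.uint8);c=max(cv2.findContours(w,0,2)[0],key=cv2.contourArea);print(n,nm,w.sum(),[np.round(v,1) for v in cv2.minAreaRect(c)])
st()
E
```

```text
scene before 268 [array([15.4, 11. ]), array([30.3, 10.9]), np.float64(14.0)]
scene after 287 [array([15. , 10.6]), array([31.3, 11.4]), np.float64(14.0)]
top before 465 [array([17.6, 15.7]), array([24.8, 19.6]), np.float64(16.7)]
top after 499 [array([18.6, 16.1]), array([27., 20.]), np.float64(16.7)]
 50.1 bed [-28.4 -55.6 326.3] F [ 0.6  0.1 -0.2] gap 38.9 ff 0.0 [ 0.44  0.42  1.37 -0.39  1.72  0.74]
```

The cartons' outline and angle haven't changed, the pin is at the pawl-down position for p ≈ 70 mm, and the robot is clear of everything. I'm handing the job in.

```bash
python3 -c "
from station import ctrl
print(ctrl.job_done())"
```

```text
the job is handed in; nothing more can be done
None
```

I handed the job in at about 50 s (no verdict shown): both cartons stand against the stop, the pawl is back on the rack, and the pusher is at about 70 mm by the camera images, so the pad should be pressed in about 10 mm.

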